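# Carry a wet-lacquered oval frame upright on its rocking stand into the drying bay

## Robot

A 7-joint arm with a two-finger parallel gripper is mounted at the origin on the work surface. World frame = base frame: x ahead of the robot, y to its left, z up, the work surface at z = 0. Lengths are in mm, angles in degrees, forces in N, time in s.
With the tool pointing down it reaches from about 350 to 900 mm from the base axis. Payload 8.1 kg.
Tool frame: the origin (TCP) lies between the finger pads; the fingertips stand 11 mm ahead of it and the grasp point (between the pads) lies 8 mm behind it; z points along the fingers, y is the line along which they close (so a half turn about z gives the same grasp; the last joint's range is limited). The gripper opens to 92 mm and grips with 3 to 60 N. Pads are 19 mm wide; open, the fingers measure 130 mm over their backs; the gripper's body (75 mm by 190 mm) begins 47 mm behind the grasp point.
Start: joints at [-79.16, 24.895, 1.432, 90.138, -0.665, 64.973, -4.303], TCP at [179.825, 598.585, 237.742] pointing down, gripper open.
Joint ranges: [-149.89, 149.89], [-25.12, 119.58], [-72.63, 75.52], [4.76, 147.25], [-75.54, 255.54], [6.69, 114.76], [-157.13, 157.13]. Speed limits (degrees/s): [127.2, 127.2, 172.46, 172.46, 180, 180, 180].

## Interface

Orientations are given as [roll, pitch, yaw] about the fixed x, y, z axes, in that order (R = Rz(yaw) Ry(pitch) Rx(roll)).
In Python, from workcell import bot gives the robot as it stands.
- The arm moves only by the shell command python3 -m handwheel 'ROWS' [FORCE]. ROWS is a JSON object of lists of equal length, an entry for each row: "translation": the shift along the tool's x, y, z scaled (see below), a list of three; "roll": the turn about the tool's z scaled (see below); "jaw": the opening, from 0 (shut) to 1 (fully open). In form: {"translation": [[tx, ty, tz], ...], "roll": [roll, ...], "jaw": [jaw, ...]}. A call has 1 to 5 rows; each row shifts and turns the commanded pose from where the row before left it, along the tool's axes as they then stand; what a row does not reach is not made up. The controller multiplies each number of a shift by 50 cm and each number of a turn by 180 degrees. A row lasts 1/8 s, in which the tool goes at most 62.5 mm and 10.7 degrees, less where a joint would pass 70% of its speed; a pose out of reach is approached as far as the arm can. A call with a number of a shift or a turn outside -1 to 1 is refused whole. A call with a gripper value outside its range is refused whole. The fingers move at their own pace and stop on an object; FORCE is the grip in N (left out, the last holds). Time passes only in rows, so rows that do not move let the fingers close. It gives the time, the measured TCP pose, the force, the opening and the grip force at its end, in the units of the state.
- bot.sense(): the state, without advancing time (a new reading comes with each control period).
- bot.capture(name): name is "scene" or "top" or "wrist"; returns the picture (420x560x3 uint8, blue, green, red); there is no depth.
- bot.camera_info(name): a dict with "vfov" (degrees; the focal length in pixels is half the picture's height over the tangent of half this angle, whatever the lens; pixels are square), "cx", "cy" (the principal point, pixels), "dist_coeffs" ([k1, k2, p1, p2, k3] as OpenCV has them; the pictures are not rectified), "extrinsics" (4x4, takes a point from camera to world coordinates). Camera axes: x right, y up, looking along -z (the intrinsics and any distortion apply to the point x, -y, -z); pixel columns grow to the right and rows downward; lengths in mm; the calibration is good to about 2 mm. A picture is of the moment at which its call begins: read the wrist's pose just before it. camera_info takes no time and is no camera call; for the wrist camera it gives the pose at the moment of the call.
- bot.sign_off(): hands the job in; it is judged then, once.
The state is a dict: "time_s": time; "qpos": joint angles; "qd": joint speeds; "tau": joint torques, N m; "position": TCP position; "eef_rot": TCP orientation; "ft_force": force on the tool from outside, world axes, zero at the start; "torque": the same for the moment, N m; "opening": opening from 0.0 (shut) to 1.0 (fully open); "finger_force": force on a finger pad.
Only numpy, scipy, OpenCV 4.12 (cv2) and the standard library are available. Lean on these libraries where they do the work, as an engineer would, in place of code of your own. Each camera call takes 0.05 s, during which the arm holds its last target. There are 200 camera calls.

## Task

Pick up the green stand by its wooden grip post, bring the wet red oval frame on its loose rocker upright off its stop by tilting the stand in your grip, and keep it balanced upright in the air for 5 seconds well clear of the drying bay (more than 200 mm from the spot between the posts). Then carry it into the bay without the frame leaning over on its stops anywhere near there, set the stand down gently and square on the cork pad with the frame midway between the two yellow posts, which then keep it up, and let go. Never touch the frame or rocker with the robot, do not tip the stand far or whip the rocker about, and leave the other things alone.

Things in the scene. Friction and masses are not known exactly. Their poses are not given: they have to be found in the camera images.
- stand: Green stand, loose, 0.55 kg (no rocker). Origin: underside of foot below the grip post; x from grip post to rocker, z up. Foot plate 290 x 100 x 12 mm, x -115 to 175 mm. Iron weight on it at x -115 to -55, z up to 47 mm. Green bearing post 22 (x) by 34 (y) mm at x 108 mm, up to z 138 mm; stop pads up to z 164 mm. Rocker swings in the plane x = 140 mm, all of it beyond x = 128 mm.
- grip (a point): Where to grip the wooden grip post, (0, 0, 113) mm in the stand's frame, axes as the stand. The post is 36 mm along x, 30 mm along y, its top at z = 135 mm: take it from above with the fingers on its two y faces.
- foot (a point): Point on the underside of the foot plate below the rocker: (140, 0, 0) mm in the stand's frame; axes as the stand.
- pivot (a point): Rocker pivot, (140, 0, 130) mm in the stand's frame, axes as the stand; axis along x. Rocker 0.40 kg (10 percent more or less), centre of mass 25 mm above the pivot: gravity moment 0.098 N m per rad of world tilt, more than the spring's 0.078, so upright is unstable, falling with a time constant near 0.5 s (0.4 to 0.7). Inertia about the pivot 0.0050 kg m2 (in proportion to mass).
- rocker (a joint): Rocker angle relative to the stand about the stand's +x (right-hand), rad. 0 = upright on a level stand, positive = frame leans to the stand's -y. Stops at -0.4 and +0.4; starts resting on +0.4. Spring 0.078 N m/rad between stand and rocker (zero at 0), damping 0.003 N m s/rad, no dry friction. Rolling the held stand about +x by r pushes the rocker with 0.078 r N m towards positive.
- frame_centre (a point): Centre of the red oval frame on the rocker, 140 mm above the pivot; z up along the rocker, x as the stand's x. Oval 120 mm wide (y), 140 mm high, 20 mm thick (outer). Below it a steel shank, and a dark round counterweight of 52 mm diameter centred 70 mm below the pivot.
- bay: Drying bay, fixed. Origin on the bench surface where the stand's origin belongs; axes as the stand's when set down. Cork pad 6 mm thick, x -130 to 190 mm, 140 mm wide. Two yellow posts, 16 mm diameter, 310 mm high, at x 140, y -88 and 88 mm, on 50 mm square feet 12 mm high: 160 mm clear between posts, 126 mm between feet. Enter from the robot's side (along +x), lifted over pad and feet.
- bay_spot (a point): Point on top of the cork pad midway between the posts, (140, 0, 6) mm in the bay's frame; foot belongs here. Axes as the bay.
- spray_can: Bystander: spray can 60 mm diameter, 170 mm high. Origin at its underside.
- tin: Bystander: paint tin 90 mm diameter, 85 mm high. Origin at its underside.
- spool: Bystander: black wire spool 90 mm diameter, 40 mm high. Origin at its underside.
- hammer: Bystander: hammer lying on the bench, about 260 mm long. Origin at its underside.

How it is judged (in metres and radians):
On the way:
1. in the air and more than 200 mm from its spot in the bay, the rocker is kept within 0.2 rad of the stand's upright and the frame within 0.2 rad of vertical for 5 s (value of joint rocker between -0.2 and 0.2 rad and angle between frame_centre's own z axis and vertical below 0.2 rad and height (world z) of foot above 0.01 m and horizontal distance between foot and bay_spot above 0.2 m), for 5 s.
At the end, for the whole second after the job is handed in: Stand flat on the cork pad with foot within 20 mm of bay_spot and its x within 0.12 rad of the bay's, rocker off its stops (within 0.34 rad, kept by the posts), everything at rest and released (horizontal distance between foot and bay_spot below 0.02 m and height (world z) of foot below 0.011 m and angle between stand's own z axis and vertical below 0.05 rad and angle between the x axis of stand and the x axis of bay, either way round below 0.12 rad and value of joint rocker between -0.34 and 0.34 rad and linear speed of stand below 0.03 m/s and velocity of joint rocker between -0.2 and 0.2 rad/s); the robot touches nothing.
It fails at once if the rocker leans more than 0.33 rad while the stand is within 200 mm of its spot in the bay ((value of joint rocker above 0.33 rad or value of joint rocker below -0.33 rad) and horizontal distance between foot and bay_spot below 0.2 m).
It fails at once if the robot touches the rocker or the frame (contact force between any of the fingers, the arm and rocker above 1 N).
It fails at once if the stand is tipped more than 0.5 rad, or the rocker is whipped about faster than 4 rad/s (angle between stand's own z axis and vertical above 0.5 rad or velocity of joint rocker above 4 rad/s or velocity of joint rocker below -4 rad/s).
It fails at once if the stand is dropped or set down hard (more than 60 N on the pad) (contact force between stand and bay above 60 N).
It fails at once if a bystander is pushed more than 30 mm (distance of any of spray_can, tin, spool, hammer from where it was at the start of the episode above 0.03 m).
It also fails if it takes over 72 s, if anything falls off the work surface, if the arm or the gripper's body presses on something with over 40 N, if the wrist force passes 120 N, or if a joint passes its speed limit or range.

## Working session

There is one attempt and no reset: what is moved stays moved. The work goes in short steps, Python scripts to look and compute and a shell command to move; the robot and the scene stay as the last step left them, time stands still between calls to the robot, and variables do not carry over. Pictures are saved under pics/ and viewed, at most 10 in all, crops included, and the job is handed in when it is done.

```bash
ls; mkdir -p pics; python3 - <<'E'
from workcell import bot
import cv2,numpy as np
s=bot.sense(); print({k:np.round(v,2).tolist() for k,v in s.items()})
for n in ("scene","top","wrist"):
    ci=bot.camera_info(n); print(n,{k:np.round(v,3).tolist() for k,v in ci.items()})
    cv2.imwrite(f"pics/{n}0.png",bot.capture(n))
a=[cv2.imread(f"pics/{n}0.png") for n in("scene","top","wrist")]
E
```

```text
pics
{'time_s': 0.0, 'qpos': [-79.16, 24.94, 1.43, 90.19, -0.66, 64.97, -4.3], 'qd': [0.07, -0.02, -0.0, -0.03, -0.01, -0.07, 0.0], 'tau': [0.0, -66.79, 0.99, -31.44, -0.06, 0.04, 0.0], 'position': [179.71, 598.08, 236.94], 'eef_rot': [-179.91, 0.01, 163.28], 'ft_force': [0.22, 0.01, -0.46], 'torque': [0.04, 0.02, -0.02], 'finger_force': 0.0, 'opening': 1.0}
scene {'vfov': 45.074, 'cx': 281.255, 'cy': 215.97, 'dist_coeffs': [-0.161, 0.0, 0.0, 0.0, 0.0], 'extrinsics': [[0.018, -0.576, 0.817, 2033.865], [1.0, 0.012, -0.013, -28.304], [-0.003, 0.817, 0.576, 1217.44], [0.0, 0.0, 0.0, 1.0]]}
top {'vfov': 54.036, 'cx': 279.686, 'cy': 214.648, 'dist_coeffs': [0.032, 0.0, 0.0, 0.0, 0.0], 'extrinsics': [[-0.009, 0.998, -0.066, 465.504], [-1.0, -0.009, -0.008, 16.396], [-0.008, 0.066, 0.998, 1431.653], [0.0, 0.0, 0.0, 1.0]]}
wrist {'vfov': 59.394, 'cx': 278.974, 'cy': 204.767, 'dist_coeffs': [-0.09, 0.0, 0.0, 0.0, 0.0], 'extrinsics': [[0.289, -0.924, -0.249, 112.466], [0.957, 0.279, 0.076, 618.712], [-0.001, -0.26, 0.966, 384.762], [0.0, 0.0, 0.0, 1.0]]}
```

View pics/scene0.png

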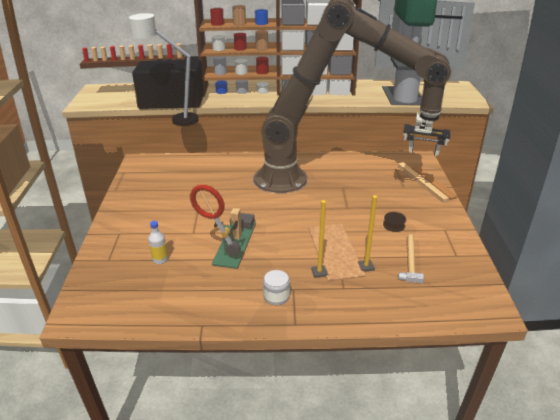

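View pics/top0.png

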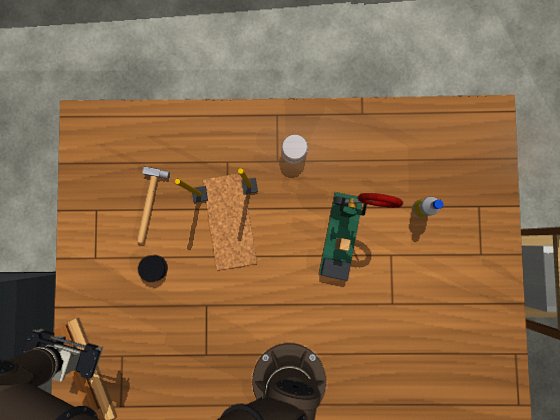

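View pics/wrist0.png

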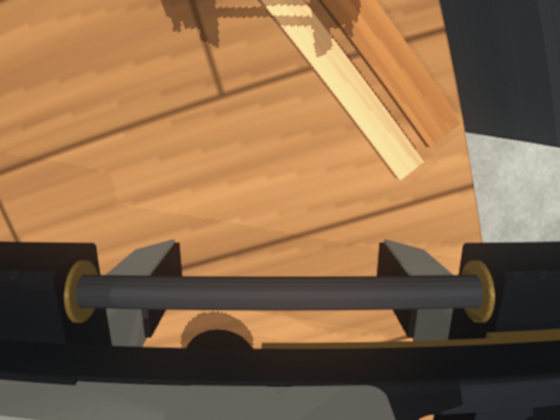

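```bash
cat > h.py <<'E'
from workcell import bot
import cv2,numpy as np
def cam(n):
    c=bot.camera_info(n); f=210/np.tan(np.radians(c["vfov"]/2))
    return np.array([[f,0,c["cx"]],[0,f,c["cy"]],[0,0,1]]),np.array(c["dist_coeffs"],float),np.array(c["extrinsics"],float)
def ray(C,uv):
    K,d,E=C; p=cv2.undistortPoints(np.asarray(uv,float).reshape(-1,1,2),K,d).reshape(-1,2)
    v=np.c_[p[:,0],-p[:,1],-np.ones(len(p))]@E[:3,:3].T
    return E[:3,3],v/np.linalg.norm(v,axis=1,keepdims=True)
def onz(C,uv,z):
    o,v=ray(C,uv); return o+v*((z-o[2])/v[:,2])[:,None]
def onplane(C,uv,p,n):
    o,v=ray(C,uv); return o+v*(((p-o)@n)/(v@n))[:,None]
def tri(C1,a,C2,b):
    o1,v1=ray(C1,a);o2,v2=ray(C2,b);v1=v1[0];v2=v2[0]
    s=np.linalg.lstsq(np.c_[v1,-v2],o2-o1,rcond=None)[0]
    A=o1+s[0]*v1;B=o2+s[1]*v2; return (A+B)/2,np.linalg.norm(A-B)
def proj(C,P):
    K,d,E=C; p=(np.asarray(P,float).reshape(-1,3)-E[:3,3])@E[:3,:3]; p=p*[1,-1,-1]
    return cv2.projectPoints(p.reshape(-1,1,3),np.zeros(3),np.zeros(3),K,d)[0].reshape(-1,2)
E
python3 - <<'E'
import cv2,numpy as np
t=cv2.imread("pics/top0.png");s=cv2.imread("pics/scene0.png")
f=cv2.INTER_NEAREST
a=cv2.resize(t[180:290,310:410],None,fx=4,fy=4,interpolation=f); a=a[:,:400]
b=cv2.resize(s[175:285,180:280],None,fx=4,fy=4,interpolation=f)
cv2.imwrite("pics/c1.png",np.hstack([a,b]))
a=cv2.resize(t[160:280,165:265],None,fx=4,fy=4,interpolation=f)
b=cv2.resize(s[190:290,305:405],None,fx=4,fy=4,interpolation=f);b=np.vstack([b,np.zeros((80,400,3),np.uint8)])
cv2.imwrite("pics/c2.png",np.hstack([a,b]))
E
```

```text
(no output)
```

View pics/c1.png

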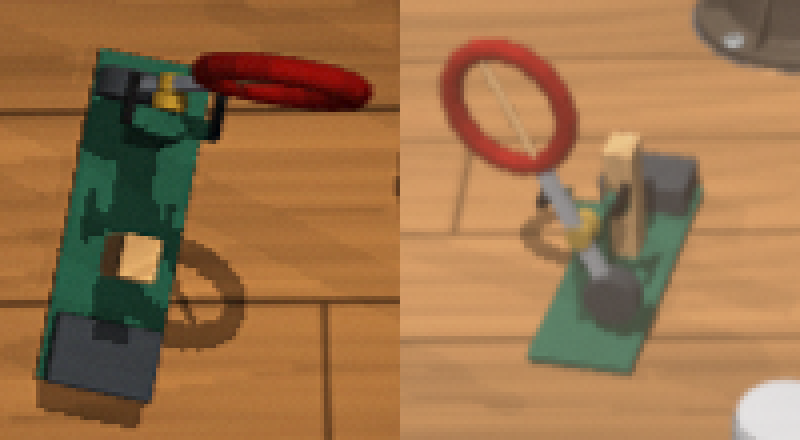

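View pics/c2.png

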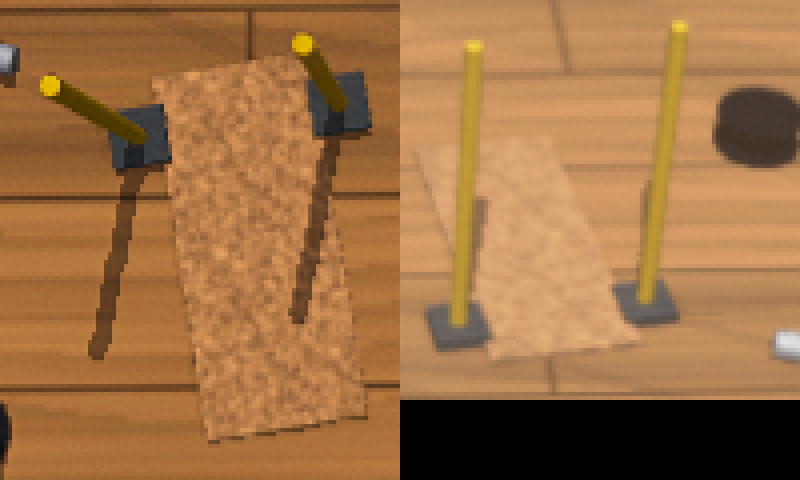

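```bash
python3 - <<'E'
from h import *
np.set_printoptions(precision=1,suppress=True)
T=cam("top");S=cam("scene")
g,e=tri(T,[345.25,244.25],S,[235.25,211]);print("grip top",g,e)
pR,e=tri(T,[240.75,171],S,[323.5,201.5]);print("postR",pR,e)
pL,e2=tri(T,[177.75,181.5],S,[374.75,196.5]);print("postL",pL,e2)
print("bases",onz(T,[[250,186.25],[199.25,194.25]],12),onz(S,[[319.5,271.25],[366.25,265.5]],12))
d=(pL-pR);m=(pL+pR)/2;print("mid",m,"gap",np.linalg.norm(d),"bayyaw",np.degrees(np.arctan2(d[1],d[0]))-90)
pc=onz(T,[[203,179.5],[217,270.25],[257,263.75]],6);print("pad",pc)
for a,b in((0,1),(1,2)):
    q=pc[a]-pc[b];print(np.linalg.norm(q[:2]),np.degrees(np.arctan2(q[1],q[0])))
print("foot T", onz(T,[[334.25,192.5],[319.25,274.5]],12))
fs=onz(S,[[212.5,265],[238,268.25]],12);print("foot S",fs)
q=onz(T,[[334.25,192.5],[319.25,274.5]],12);q=q[0]-q[1];print(np.linalg.norm(q),np.degrees(np.arctan2(q[1],q[0])))
# green-mask line fit for stand yaw: left edge in top
im=cv2.imread("pics/top0.png").astype(int);G=(im[...,1]>im[...,2]*1.3)&(im[...,1]>im[...,0]*1.1)&(im[...,1]>40)
L=[];R=[]
for r in range(200,266):
    c=np.flatnonzero(G[r,310:375])+310
    if len(c)>3: L.append((c[0],r+.5)); 
P=onz(T,L,12);
v=cv2.fitLine(P[:,:2].astype(np.float32),cv2.DIST_HUBER,0,.01,.01).ravel();v*=np.sign(v[0]);print("stand left edge",v,np.degrees(np.arctan2(v[1],v[0])),"grip dist",np.cross(v[:2],g[:2]-v[2:]))
# cork edges
for name,im_,C in(("top",im,T),):
    pass
# frame
sc=cv2.imread("pics/scene0.png").astype(int)
def red(i):return ((i[...,2]>90)&(i[...,2]>2.5*i[...,1])&(i[...,2]>2.5*i[...,0])).astype(np.uint8)
for n,i in(("t",im),("s",sc)):
    k,l,st,ce=cv2.connectedComponentsWithStats(red(i));print(n,[(st[j].tolist(),ce[j]) for j in range(1,k) if st[j][4]>40])
E
```

```text
grip top [ 456.1 -178.1  130.4] 1.1802492269071858
postR [661.6 131.6 305.3] 0.2614146328646402
postL [634.1 305.3 304.8] 0.2657159430177232
bases [[658.9 129.8  12. ]
 [632.7 305.9  12. ]] [[671.6 129.8  12. ]
 [644.7 303.1  12. ]]
mid [647.8 218.5 305. ] gap 175.93821903210164 bayyaw 8.998084198448467
pad [[685.  294.2   6. ]
 [370.  244.9   6. ]
 [390.9 107.2   6. ]]
318.8509216048667 8.888637325094836
139.25144765119978 98.64632940342625
foot T [[ 634.2 -161.9   12. ]
 [ 353.  -105.7   12. ]]
foot S [[ 629.9 -257.6   12. ]
 [ 649.3 -163.4   12. ]]
286.7569872925787 -11.301444593323996
stand left edge [   1.    -0.2  494.1 -135.6] -11.900069 grip dist -49.3559676042562
t [([362, 193, 41, 11, 211], array([383. , 197.3])), ([371, 201, 18, 4, 51], array([378.8, 202.5]))]
s [([212, 10, 8, 14, 61], array([215.7,  16.1])), ([236, 40, 7, 9, 42], array([239.3,  44.3])), ([168, 44, 4, 14, 41], array([169.1,  51.1])), ([193, 185, 29, 17, 113], array([208.1, 190.4])), ([195, 206, 25, 11, 76], array([205.5, 212.3]))]<stdin>:22: DeprecationWarning: Arrays of 2-dimensional vectors are deprecated. Use arrays of 3-dimensional vectors instead. (deprecated in NumPy 2.0)
```

```bash
python3 -m handwheel '{"translation":[[0,0,0],[-0.074,-0.086,0],[-0.074,-0.086,0],[-0.074,-0.086,0],[-0.074,-0.086,0]],"roll":[-0.0285,0,0,0,0],"jaw":[1,1,1,1,1]}' 60; python3 -m handwheel '{"translation":[[-0.074,-0.086,0],[-0.074,-0.086,0],[-0.074,-0.086,0],[-0.074,-0.086,0],[-0.074,-0.086,0]],"roll":[0,0,0,0,0],"jaw":[1,1,1,1,1]}'; python3 -m handwheel '{"translation":[[-0.03,-0.105,0],[-0.03,-0.105,0],[-0.03,-0.105,0],[-0.03,-0.105,0],[0,0,0]],"roll":[0,0,0,0,0],"jaw":[1,1,1,1,1]}'
```

```text
time_s: 0.78
position: [290.9, 398.5, 237.6]
eef_rot: [-180.0, 0.0, 168.4]
ft_force: [1.2, 0.1, 0.3]
opening: 0.998
finger_force: 0.0
time_s: 1.4
position: [428.8, 150.9, 237.8]
eef_rot: [180.0, 0.0, 168.4]
ft_force: [1.0, 0.1, 0.3]
opening: 1.0
finger_force: 0.0
time_s: 2.02
position: [444.5, -69.4, 237.9]
eef_rot: [-179.9, 0.0, 168.0]
ft_force: [-0.6, 1.5, -0.4]
opening: 0.997
finger_force: 0.0
```

```bash
python3 -m handwheel '{"translation":[[-0.033,-0.104,0],[-0.033,-0.104,0],[0,0,0],[0,0,0]],"roll":[0,0,0,0],"jaw":[1,1,1,1]}'; python3 - <<'E'
from h import *
im=bot.capture("wrist");cv2.imwrite("pics/w1.png",im)
W=cam("wrist");c,s=np.cos(np.radians(-11.6)),np.sin(np.radians(-11.6))
for x,y in((18,15),(18,-15),(-18,-15),(-18,15)):
    print(proj(W,[456+c*x-s*y,-178+s*x+c*y,135]).round(1))
E
```

```text
time_s: 2.52
position: [456.3, -172.5, 237.4]
eef_rot: [180.0, -0.1, 168.4]
ft_force: [-0.3, 0.4, 0.0]
opening: 0.999
finger_force: 0.0
[[291.2 234.1]]
[[249.5 234.1]]
[[248.4 185.1]]
[[291.6 185.1]]
```

View pics/w1.png

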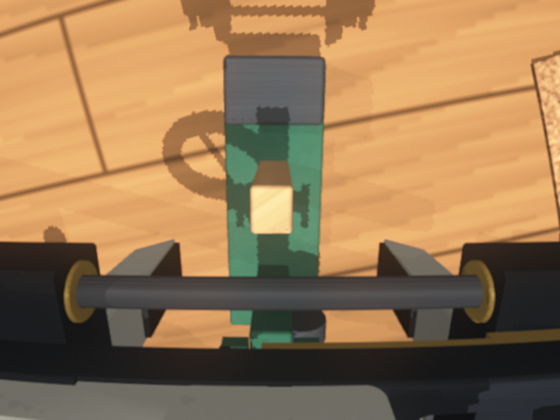

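```bash
python3 -m handwheel '{"translation":[[-0.002,-0.011,0.064],[0,0,0.09],[0,0,0.09],[0,0,0.02],[0,0,0]],"roll":[0,0,0,0,0],"jaw":[1,1,1,1,1]}'; python3 -m handwheel '{"translation":[[0,0,0],[0,0,0],[0,0,0],[0,0,0],[0,0,0]],"roll":[0,0,0,0,0],"jaw":[0,0,0,0,0]}' 60; python3 - <<'E'
from h import *
im=bot.capture("scene");cv2.imwrite("pics/s1.png",im[150:300,140:420])
E
```

```text
time_s: 3.2
position: [456.4, -178.5, 106.1]
eef_rot: [180.0, -0.0, 168.5]
ft_force: [0.1, 0.6, 0.3]
opening: 0.999
finger_force: 0.0
time_s: 3.82
position: [456.1, -179.3, 105.8]
eef_rot: [180.0, 0.0, 168.4]
ft_force: [0.5, 0.6, 0.8]
opening: 0.51
finger_force: 0.0
```

```bash
python3 -m handwheel '{"translation":[[0,0,0],[0,0,0],[0,0,0],[0,0,0],[0,0,0]],"roll":[0,0,0,0,0],"jaw":[0,0,0,0,0]}' 60; cat >> h.py <<'E'
Z0=105.8
def pose(s):
    p=np.array(s["position"]); yaw=np.radians(s["eef_rot"][2]-180)
    x=np.array([np.cos(yaw),np.sin(yaw),0]); y=np.array([-x[1],x[0],0])
    return p-[0,0,Z0],x,y
def angle(C,n="scene",dbg=False):
    s=bot.sense(); im=bot.capture(n); o,x,y=pose(s); piv=o+140*x+[0,0,130]
    i=im.astype(int); m=((i[...,2]>80)&(i[...,2]>2*i[...,1])&(i[...,2]>2*i[...,0])).astype(np.uint8)
    c=proj(C,piv+[0,0,110])[0]; k=np.zeros_like(m); cv2.circle(k,(int(c[0]),int(c[1])),48,1,-1); m*=k
    pts=cv2.findNonZero(m); h=cv2.convexHull(pts); M=cv2.moments(h); uv=[M["m10"]/M["m00"],M["m01"]/M["m00"]]
    q=onplane(C,[uv],piv,x)[0]-piv
    if dbg: print("n",len(pts),"uv",np.round(uv,1),"r",round(float(np.hypot(q@y,q[2])),1),"box",cv2.boundingRect(pts))
    return s["time_s"],float(np.arctan2(-q@y,q[2])),s
E
python3 - <<'E'
from h import *
C=cam("scene")
for _ in range(2):
    t,a,s=angle(C,dbg=True);print(t,a,s["opening"],s["finger_force"],s["position"],s["eef_rot"])
T=cam("top")
try: print(angle(T,"top",True)[:2])
except Exception as e: print(e)
E
```

```text
time_s: 4.5
position: [456.1, -179.0, 105.6]
eef_rot: [180.0, -0.0, 168.4]
ft_force: [0.6, 4.2, -2.2]
opening: 0.325
finger_force: 59.9
n 402 uv [206.7 200.9] r 142.3 box (191, 185, 33, 33)
4.5 0.4031886487895636 0.3254606651344074 59.93817329406738 [ 456.05399111 -178.96867141  105.60346283] [ 1.79978127e+02 -2.10772514e-02  1.68417881e+02]
n 400 uv [206.7 200.9] r 142.3 box (191, 185, 33, 33)
4.55 0.40356623685971876 0.32600402671394346 59.938010573387146 [ 456.07442733 -178.95805526  105.61876268] [ 1.79977458e+02 -1.88780661e-02  1.68423871e+02]
n 338 uv [380.7 199.3] r 153.1 box (359, 193, 44, 13)
(4.6, 0.3543260120035986)
```

```bash
cat > plan.py <<'E'
# usage: plan.py init v0 Yref | plan.py Yref [rows]   (Y: bay-lateral mm; theta>0 = lean to -y)
import sys,json
from h import *
from scipy.linalg import expm
from scipy.optimize import lsq_linear
H=.125;B=2.0;CD=.6;BO=np.array([509.5,196.6]);a=np.radians(9);BX=np.array([np.cos(a),np.sin(a)]);BY=np.array([-BX[1],BX[0]])
def F(l2,dt): return expm(np.array([[0,1,0],[l2,-CD,1],[0,0,0]])*dt)
def prop(x,P,dt,dv):
    def f(x):
        r=F(x[3],dt)@np.array([x[0],x[1]+B*dv,x[2]]); return np.array([r[0],r[1],r[2],x[3]])
    J=np.array([(f(x+e)-f(x-e))/2e-4 for e in np.eye(4)*1e-4]).T
    q=np.array([.002*dt**.5,.04*dt**.5+.06*abs(dv),.02*dt**.5,.02])**2
    x=f(x); 
    if abs(x[0])>.4: x[0]=np.sign(x[0])*.4; x[1]=0
    return x,J@P@J.T+np.diag(q)
def plan(x,v0,Y,Yref,n=5,hold=.1,G=5,vmax=.4,wY=.25):
    # all rows; v=0 in hold after each group
    segs=[]; k=0
    for g in range(G):
        for _ in range(n): segs.append((H,k)); k+=1
        segs.append((hold,-1))
    def sim(v,full=True):
        s=np.array([x[0],x[1],x[2]]) if full else np.zeros(3); vp=v0 if full else 0; y=Y/1e3 if full else 0; r=[]
        for dt,i in segs:
            vi=v[i] if i>=0 else 0; s=s+[0,B*(vi-vp),0]
            r.append(.15*(vi-vp)); vp=vi; s=F(x[3],dt)@s; y+=vi*dt
            r+= [s[0],.3*s[1] if i<0 else 0,wY*(y-(Yref/1e3 if full else 0))]
        r+= [6*(s[0]+s[1]/max(x[3],1)**.5)]; return np.array(r)
    z=np.zeros(k); r0=sim(z); A=np.array([sim(e,False) for e in np.eye(k)]).T
    v=lsq_linear(A,-r0,(-vmax,vmax)).x
    return np.round(v[:n]*H*1e3/500,3)
def main():
    if sys.argv[1]=="init":
        v0,Y,Yref=map(float,sys.argv[2:5]); x=np.array([.4,0,0,4.]);P=np.diag([.005,.02,.1,1.])**2; n=5
    else:
        Yref=float(sys.argv[1]); n=int(sys.argv[2]) if len(sys.argv)>2 else 5
        d=json.load(open("st.json")); x=np.array(d["x"]);P=np.array(d["P"]); vp=d["v0"]
        for u in d["rows"]: vi=u*.5/H; x,P=prop(x,P,H,vi-vp); vp=vi
        C=cam("scene"); px=x.copy(); ms=[]
        for _ in range(2):
            t,m,s=angle(C); m-=.003; ms.append(round(m,3)); S=P[0,0]+.006**2
            if abs(m-x[0])>.1: x=np.array([m,0,x[2],x[3]]);P=np.diag([.01,.5,.1,.5])**2
            else: K=P[:,0]/S; x=x+K*(m-x[0]); P=P-np.outer(K,P[0])
            x[3]=np.clip(x[3],2.2,5.6)
            x,P=prop(x,P,.05,-vp); vp=0
        v0=0; p=np.array(s["position"])[:2]-BO; Y=p@BY*1.0
        print("t",round(t,2),"pred",px[:2].round(3),"meas",ms,"now",x.round(3),"X",round(p@BX,1),"Y",round(Y,1),"z",round(s["position"][2],1),"yaw",round(s["eef_rot"][2],1),"sd",np.sqrt(np.diag(P)).round(3))
    u=plan(x,v0,Y,Yref,n); xx=x.copy();vp=v0;tr=[]
    for q in u: vi=q*.5/H; xx,_=prop(xx,P,H,vi-vp); vp=vi; tr.append(round(float(xx[0]),3))
    print("ROWS",u.tolist(),"theta",tr,"Yend",round(Y+u.sum()*500,1))
    json.dump(dict(x=x.tolist(),P=P.tolist(),v0=v0,rows=u.tolist()),open("st.json","w"))
if __name__=="__main__": main()
E
python3 -m handwheel '{"translation":[[0,0,-0.014],[0,0,-0.014],[0,0,-0.014],[0,0,-0.014],[0,0,-0.014]],"roll":[0,0,0,0,0],"jaw":[0,0,0,0,0]}'; python3 -m handwheel '{"translation":[[0,0,0],[0,0,0],[0,0,0],[0,0,0],[0,0,0]],"roll":[-0.023,-0.023,-0.023,-0.023,-0.0225],"jaw":[0,0,0,0,0]}';python3 -m handwheel '{"translation":[[0,0,0],[0,0,0],[0,0,0]],"roll":[0,0,0],"jaw":[0,0,0]}'; python3 - <<'E'
from h import *
from plan import *
C=cam("scene");t,m,s=angle(C,dbg=True);p=s["position"];print(t,m,p.round(1),s["eef_rot"],s["torque"]);q=p[:2]-BO;print(q@BX,q@BY)
E
python3 plan.py init 0.16 -262 -340; python3 plan.py init 0 -362 -480
```

```text
time_s: 5.28
position: [456.1, -179.3, 141.2]
eef_rot: [180.0, 0.0, 168.4]
ft_force: [-0.0, 0.2, -9.4]
opening: 0.322
finger_force: 59.9
time_s: 5.9
position: [456.1, -179.4, 141.0]
eef_rot: [-180.0, -0.0, -170.9]
ft_force: [0.6, -0.6, -8.7]
opening: 0.323
finger_force: 59.9
time_s: 6.28
position: [456.1, -179.3, 140.8]
eef_rot: [-180.0, -0.0, -171.0]
ft_force: [0.5, 0.1, -9.3]
opening: 0.322
finger_force: 59.9
n 426 uv [219.3 195.6] r 142.4 box (202, 179, 36, 34)
6.275 0.41158255462410404 [ 456.1 -179.3  140.8] [-1.79998545e+02 -3.03371292e-03 -1.71033075e+02] [0.00964468 0.27441775 0.01973432]
-111.54356997987006 -362.93459441794323
ROWS [-0.1, -0.1, -0.1, -0.1, -0.1] theta [0.276, 0.178, 0.097, 0.028, -0.034] Yend -512.0
ROWS [-0.1, -0.1, -0.1, -0.1, -0.1] theta [0.315, 0.255, 0.215, 0.191, 0.18] Yend -612.0
```

```bash
sed -i 's/m-=.003/m-=.009/; s/vmax=.4,/vmax=.35,/' plan.py; python3 plan.py init 0.25 -206 -300;  python3 plan.py init 0.3 -175 -300
```

```text
ROWS [-0.087, -0.087, -0.087, -0.087, -0.037] theta [0.267, 0.159, 0.069, -0.01, -0.036] Yend -398.5
ROWS [-0.087, -0.087, -0.078, -0.022, 0.003] theta [0.255, 0.135, 0.041, 0.011, 0.008] Yend -310.5
```

```bash
python3 plan.py init 0.3 -230 -355
```

```text
ROWS [-0.087, -0.087, -0.078, -0.022, 0.003] theta [0.255, 0.135, 0.041, 0.011, 0.008] Yend -365.5
```

```bash
python3 -m handwheel '{"translation":[[0,0.04,0],[0,0.075,0],[0,0.075,0],[0,0.075,0]],"roll":[0,0,0,0],"jaw":[0,0,0,0]}'; python3 -m handwheel '{"translation":[[0,-0.087,0],[0,-0.087,0],[0,-0.078,0],[0,-0.022,0],[0,0.003,0]],"roll":[0,0,0,0,0],"jaw":[0,0,0,0,0]}'; python3 plan.py -340
```

```text
time_s: 6.82
position: [435.2, -47.4, 140.9]
eef_rot: [180.0, 0.0, -171.0]
ft_force: [1.2, -0.9, -9.8]
opening: 0.323
finger_force: 59.9
time_s: 7.45
position: [456.4, -182.9, 140.6]
eef_rot: [-180.0, -0.0, -171.1]
ft_force: [0.2, 0.9, -10.5]
opening: 0.325
finger_force: 59.9
t 7.5 pred [ 0.008 -0.021] meas [0.08, 0.089] now [0.096 0.178 0.052 4.95 ] X -111.7 Y -365.0 z 140.5 yaw -171.0 sd [0.006 0.04  0.094 0.702]
ROWS [-0.087, -0.087, -0.087, -0.076, -0.032] theta [0.037, -0.015, -0.063, -0.1, -0.099] Yend -549.5
```

```bash
python3 -m handwheel '{"translation":[[0,-0.087,0],[0,-0.087,0],[0,-0.087,0],[0,-0.076,0],[0,-0.032,0]],"roll":[0,0,0,0,0],"jaw":[0,0,0,0,0]}'; python3 plan.py -340
```

```text
time_s: 8.18
position: [485.7, -365.6, 140.5]
eef_rot: [-180.0, -0.0, -171.0]
ft_force: [-0.3, -0.8, -9.6]
opening: 0.326
finger_force: 59.9
t 8.22 pred [-0.099 -0.017] meas [-0.122, -0.116] now [-0.109  0.111  0.019  5.016] X -111.6 Y -552.9 z 140.6 yaw -171.1 sd [0.006 0.047 0.067 0.692]
ROWS [0.037, 0.024, 0.014, 0.013, 0.012] theta [-0.063, -0.038, -0.027, -0.02, -0.015] Yend -502.9
```

```bash
python3 -m handwheel '{"translation":[[0,0.037,0],[0,0.024,0],[0,0.014,0],[0,0.013,0],[0,0.012,0]],"roll":[0,0,0,0,0],"jaw":[0,0,0,0,0]}'; python3 plan.py -340 4
```

```text
time_s: 8.9
position: [477.7, -314.8, 140.9]
eef_rot: [-180.0, 0.0, -171.0]
ft_force: [-0.3, 0.2, -9.5]
opening: 0.323
finger_force: 59.9
t 8.95 pred [-0.015  0.032] meas [0.017, 0.02] now [0.021 0.031 0.047 4.769] X -111.4 Y -499.2 z 140.7 yaw -171.0 sd [0.005 0.03  0.05  0.543]
ROWS [-0.059, -0.029, -0.002, 0.008] theta [-0.032, -0.053, -0.05, -0.04] Yend -540.2
```

```bash
python3 -m handwheel '{"translation":[[0,-0.059,0],[0,-0.029,0],[0,-0.002,0],[0,0.008,0]],"roll":[0,0,0,0],"jaw":[0,0,0,0]}'; python3 plan.py -340 4
```

```text
time_s: 9.5
position: [483.8, -355.2, 140.4]
eef_rot: [180.0, -0.0, -171.0]
ft_force: [0.5, -0.4, -9.8]
opening: 0.322
finger_force: 59.9
t 9.55 pred [-0.04   0.068] meas [-0.046, -0.047] now [-0.048 -0.03   0.04   4.781] X -111.4 Y -539.6 z 140.3 yaw -170.9 sd [0.005 0.031 0.044 0.542]
ROWS [0.02, 0.02, 0.019, 0.016] theta [-0.034, -0.022, -0.014, -0.009] Yend -502.1
```

```bash
python3 -m handwheel '{"translation":[[0,0.02,0],[0,0.02,0],[0,0.019,0],[0,0.016,0]],"roll":[0,0,0,0],"jaw":[0,0,0,0]}'; python3 plan.py -340 4
```

```text
time_s: 10.1
position: [478.2, -317.5, 140.8]
eef_rot: [180.0, 0.0, -170.9]
ft_force: [-1.2, -0.7, -8.8]
opening: 0.323
finger_force: 59.9
t 10.15 pred [-0.009  0.036] meas [-0.015, -0.019] now [-0.025 -0.104  0.037  4.799] X -111.2 Y -501.7 z 140.6 yaw -170.9 sd [0.005 0.029 0.042 0.536]
ROWS [0.024, 0.025, 0.022, 0.017] theta [-0.014, -0.005, 0.002, 0.004] Yend -457.7
```

```bash
python3 -m handwheel '{"translation":[[0,0.024,0],[0,0.025,0],[0,0.022,0],[0,0.017,0]],"roll":[0,0,0,0],"jaw":[0,0,0,0]}'; python3 plan.py -340 4
```

```text
time_s: 10.7
position: [471.3, -274.1, 140.7]
eef_rot: [180.0, 0.0, -170.9]
ft_force: [-0.4, -0.0, -9.8]
opening: 0.327
finger_force: 59.9
t 10.75 pred [0.004 0.017] meas [-0.001, -0.009] now [-0.015 -0.126  0.032  4.798] X -111.3 Y -457.7 z 140.6 yaw -170.9 sd [0.005 0.029 0.039 0.538]
ROWS [0.028, 0.026, 0.021, 0.015] theta [-0.003, 0.006, 0.011, 0.01] Yend -412.7
```

```bash
python3 -m handwheel '{"translation":[[0,0.028,0],[0,0.026,0],[0,0.021,0],[0,0.015,0]],"roll":[0,0,0,0],"jaw":[0,0,0,0]}'; python3 plan.py -340 4
```

```text
time_s: 11.3
position: [464.2, -229.7, 140.7]
eef_rot: [180.0, 0.0, -170.9]
ft_force: [0.1, -0.5, -8.9]
opening: 0.318
finger_force: 59.9
t 11.35 pred [0.01  0.002] meas [0.003, -0.003] now [-0.01  -0.127  0.027  4.783] X -111.4 Y -413.1 z 140.7 yaw -170.9 sd [0.005 0.029 0.037 0.538]
ROWS [0.03, 0.026, 0.019, 0.012] theta [0.004, 0.013, 0.017, 0.015] Yend -369.6
```

```bash
python3 -m handwheel '{"translation":[[0,0.03,0],[0,0.026,0],[0,0.019,0],[0,0.012,0]],"roll":[0,0,0,0],"jaw":[0,0,0,0]}'; python3 plan.py -340 4
```

```text
time_s: 11.9
position: [457.4, -186.8, 140.8]
eef_rot: [180.0, 0.0, -170.9]
ft_force: [-0.1, 0.4, -9.2]
opening: 0.322
finger_force: 59.9
t 11.95 pred [ 0.015 -0.01 ] meas [0.004, -0.003] now [-0.009 -0.125  0.019  4.753] X -111.4 Y -370.0 z 140.7 yaw -170.9 sd [0.005 0.029 0.036 0.536]
ROWS [0.037, 0.028, 0.017, 0.009] theta [0.012, 0.023, 0.025, 0.021] Yend -324.5
```

```bash
python3 -m handwheel '{"translation":[[0,0.037,0],[0,0.028,0],[0,0.017,0],[0,0.009,0]],"roll":[0,0,0,0],"jaw":[0,0,0,0]}'; python3 plan.py -340 4
```

```text
time_s: 12.5
position: [450.4, -142.4, 140.8]
eef_rot: [-180.0, 0.0, -171.0]
ft_force: [0.7, -0.7, -9.0]
opening: 0.321
finger_force: 59.9
t 12.55 pred [ 0.021 -0.023] meas [0.014, 0.008] now [ 3.000e-03 -1.010e-01  1.400e-02  4.733e+00] X -111.4 Y -325.2 z 140.7 yaw -170.9 sd [0.005 0.029 0.035 0.533]
ROWS [0.025, 0.019, 0.01, 0.005] theta [0.016, 0.022, 0.022, 0.018] Yend -295.7
```

```bash
python3 -m handwheel '{"translation":[[0,0.025,0],[0,0.019,0],[0,0.01,0],[0,0.005,0]],"roll":[0,0,0,0],"jaw":[0,0,0,0]}'; python3 plan.py -340 4
```

```text
time_s: 13.1
position: [445.7, -113.2, 140.8]
eef_rot: [180.0, 0.0, -170.9]
ft_force: [-0.2, 0.4, -9.3]
opening: 0.325
finger_force: 59.9
t 13.15 pred [ 0.018 -0.021] meas [0.02, 0.018] now [ 0.015 -0.043  0.015  4.74 ] X -111.5 Y -295.9 z 140.7 yaw -171.0 sd [0.005 0.028 0.035 0.529]
ROWS [0.001, 0.001, 0.0, -0.001] theta [0.012, 0.009, 0.007, 0.005] Yend -295.4
```

```bash
python3 -m handwheel '{"translation":[[0,0.001,0],[0,0.001,0],[0,0,0],[0,-0.001,0]],"roll":[0,0,0,0],"jaw":[0,0,0,0]}'; python3 plan.py -240 4
```

```text
time_s: 13.7
position: [445.6, -113.2, 140.7]
eef_rot: [180.0, 0.0, -171.0]
ft_force: [0.7, -0.9, -10.2]
opening: 0.326
finger_force: 59.9
t 13.75 pred [ 0.005 -0.015] meas [0.004, 0.004] now [ 3.000e-03 -5.000e-03  1.500e-02  4.738e+00] X -111.6 Y -296.1 z 140.7 yaw -171.0 sd [0.005 0.026 0.035 0.528]
ROWS [-0.012, -0.005, 0.002, 0.004] theta [-0.009, -0.013, -0.012, -0.009] Yend -301.6
```

```bash
python3 -m handwheel '{"translation":[[0,-0.012,0],[0,-0.005,0],[0,0.002,0],[0,0.004,0]],"roll":[0,0,0,0],"jaw":[0,0,0,0]}'; python3 plan.py -100 4
```

```text
time_s: 14.3
position: [446.4, -118.5, 140.7]
eef_rot: [180.0, -0.0, -171.0]
ft_force: [-0.4, 0.5, -9.0]
opening: 0.322
finger_force: 59.9
t 14.35 pred [-0.009  0.02 ] meas [-0.004, -0.003] now [-4.000e-03  2.000e-03  1.900e-02  4.737e+00] X -111.6 Y -300.8 z 140.6 yaw -171.0 sd [0.005 0.027 0.034 0.53 ]
ROWS [-0.028, -0.008, 0.008, 0.013] theta [-0.031, -0.038, -0.032, -0.023] Yend -308.3
```

```bash
python3 -m handwheel '{"translation":[[0,-0.028,0],[0,-0.008,0],[0,0.008,0],[0,0.013,0]],"roll":[0,0,0,0],"jaw":[0,0,0,0]}'; python3 plan.py -50 4
```

```text
time_s: 14.9
position: [447.5, -125.6, 140.6]
eef_rot: [180.0, -0.0, -171.0]
ft_force: [0.0, 0.9, -9.9]
opening: 0.325
finger_force: 59.9
t 14.95 pred [-0.023  0.06 ] meas [-0.019, -0.019] now [-0.022 -0.036  0.023  4.721] X -111.6 Y -307.2 z 140.5 yaw -170.9 sd [0.005 0.029 0.034 0.527]
ROWS [-0.008, 0.007, 0.018, 0.019] theta [-0.034, -0.034, -0.024, -0.016] Yend -289.2
```

```bash
python3 -m handwheel '{"translation":[[0,-0.008,0],[0,0.007,0],[0,0.018,0],[0,0.019,0]],"roll":[0,0,0,0],"jaw":[0,0,0,0]}'; python3 plan.py 0 4
```

```text
time_s: 15.5
position: [444.6, -107.3, 140.7]
eef_rot: [180.0, -0.0, -171.0]
ft_force: [-0.0, -0.2, -9.8]
opening: 0.323
finger_force: 59.9
t 15.55 pred [-0.016  0.059] meas [-0.018, -0.017] now [-0.024 -0.091  0.024  4.713] X -111.7 Y -288.5 z 140.5 yaw -170.9 sd [0.005 0.029 0.034 0.521]
ROWS [0.006, 0.019, 0.026, 0.024] theta [-0.03, -0.025, -0.014, -0.007] Yend -251.0
```

```bash
python3 -m handwheel '{"translation":[[0,0.006,0],[0,0.019,0],[0,0.026,0],[0,0.024,0]],"roll":[0,0,0,0],"jaw":[0,0,0,0]}'; python3 plan.py 0 4
```

```text
time_s: 16.1
position: [438.7, -70.0, 140.7]
eef_rot: [180.0, -0.0, -171.0]
ft_force: [1.0, 0.1, -10.0]
opening: 0.326
finger_force: 59.9
t 16.15 pred [-0.007  0.053] meas [-0.01, -0.015] now [-0.023 -0.139  0.023  4.718] X -111.6 Y -250.5 z 140.6 yaw -170.9 sd [0.005 0.029 0.035 0.518]
ROWS [0.024, 0.03, 0.03, 0.024] theta [-0.017, -0.007, 0.003, 0.006] Yend -196.5
```

```bash
python3 -m handwheel '{"translation":[[0,0.024,0],[0,0.03,0],[0,0.03,0],[0,0.024,0]],"roll":[0,0,0,0],"jaw":[0,0,0,0]}'; python3 plan.py 0 4
```

```text
time_s: 16.7
position: [430.3, -16.9, 140.7]
eef_rot: [180.0, 0.0, -171.0]
ft_force: [0.1, -0.2, -9.9]
opening: 0.32
finger_force: 59.9
t 16.75 pred [0.006 0.029] meas [-0.0, -0.007] now [-0.016 -0.166  0.02   4.723] X -111.6 Y -196.9 z 140.6 yaw -170.9 sd [0.005 0.029 0.035 0.52 ]
ROWS [0.032, 0.034, 0.03, 0.022] theta [-0.005, 0.006, 0.014, 0.015] Yend -137.9
```

```bash
python3 -m handwheel '{"translation":[[0,0.032,0],[0,0.034,0],[0,0.03,0],[0,0.022,0]],"roll":[0,0,0,0],"jaw":[0,0,0,0]}'; python3 plan.py 0 4
```

```text
time_s: 17.3
position: [421.3, 40.7, 140.8]
eef_rot: [-180.0, 0.0, -171.0]
ft_force: [1.0, 0.7, -8.8]
opening: 0.323
finger_force: 59.9
t 17.35 pred [0.015 0.011] meas [0.006, 0.001] now [-0.009 -0.168  0.017  4.718] X -111.5 Y -138.8 z 140.7 yaw -170.9 sd [0.005 0.029 0.035 0.522]
ROWS [0.035, 0.033, 0.027, 0.019] theta [0.004, 0.016, 0.021, 0.021] Yend -81.8
```

```bash
python3 -m handwheel '{"translation":[[0,0.035,0],[0,0.033,0],[0,0.027,0],[0,0.019,0]],"roll":[0,0,0,0],"jaw":[0,0,0,0]}'; python3 plan.py 0 4
```

```text
time_s: 17.9
position: [412.4, 97.0, 140.7]
eef_rot: [-180.0, 0.0, -171.0]
ft_force: [0.4, -0.4, -8.3]
opening: 0.324
finger_force: 59.9
t 17.95 pred [0.021 0.002] meas [0.012, 0.005] now [-3.000e-03 -1.550e-01  1.300e-02  4.703e+00] X -111.5 Y -81.9 z 140.7 yaw -170.9 sd [0.005 0.029 0.035 0.521]
ROWS [0.034, 0.03, 0.022, 0.014] theta [0.011, 0.021, 0.025, 0.022] Yend -31.9
```

```bash
python3 -m handwheel '{"translation":[[0,0.034,0],[0,0.03,0],[0,0.022,0],[0,0.014,0]],"roll":[0,0,0,0],"jaw":[0,0,0,0]}'; python3 plan.py 0 4
```

```text
time_s: 18.5
position: [404.4, 146.7, 140.7]
eef_rot: [-180.0, 0.0, -170.9]
ft_force: [-0.4, -0.5, -8.4]
opening: 0.322
finger_force: 59.9
t 18.55 pred [ 0.022 -0.014] meas [0.002, -0.004] now [-1.300e-02 -1.630e-01  2.000e-03  4.655e+00] X -111.6 Y -32.0 z 140.7 yaw -170.9 sd [0.005 0.029 0.035 0.519]
ROWS [0.055, 0.04, 0.023, 0.012] theta [0.02, 0.038, 0.04, 0.035] Yend 33.0
```

```bash
python3 -m handwheel '{"translation":[[0,0.055,0],[0,0.04,0],[0,0.023,0],[0,0.012,0]],"roll":[0,0,0,0],"jaw":[0,0,0,0]}'; python3 plan.py 0 4
```

```text
time_s: 19.1
position: [394.3, 210.3, 140.7]
eef_rot: [-180.0, -0.0, -171.0]
ft_force: [-0.5, 0.0, -9.5]
opening: 0.323
finger_force: 59.9
t 19.15 pred [ 0.035 -0.032] meas [0.022, 0.014] now [ 0.007 -0.145 -0.006  4.624] X -111.6 Y 32.1 z 140.7 yaw -171.0 sd [0.005 0.03  0.035 0.517]
ROWS [0.041, 0.029, 0.015, 0.006] theta [0.029, 0.04, 0.04, 0.033] Yend 77.6
```

```bash
python3 -m handwheel '{"translation":[[0,0.041,0],[0,0.029,0],[0,0.015,0],[0,0.006,0]],"roll":[0,0,0,0],"jaw":[0,0,0,0]}'; python3 plan.py 0 4
```

```text
time_s: 19.7
position: [387.1, 255.3, 140.7]
eef_rot: [-180.0, -0.0, -171.0]
ft_force: [-0.1, 0.2, -9.7]
opening: 0.321
finger_force: 59.9
t 19.75 pred [ 0.033 -0.041] meas [0.021, 0.019] now [ 0.012 -0.101 -0.011  4.592] X -111.7 Y 77.2 z 140.7 yaw -171.0 sd [0.005 0.029 0.035 0.512]
ROWS [0.03, 0.019, 0.007, 0.001] theta [0.029, 0.037, 0.034, 0.028] Yend 105.7
```

```bash
python3 -m handwheel '{"translation":[[0,0.03,0],[0,0.019,0],[0,0.007,0],[0,0.001,0]],"roll":[0,0,0,0],"jaw":[0,0,0,0]}'; python3 plan.py 0 4
```

```text
time_s: 20.3
position: [382.6, 283.6, 140.7]
eef_rot: [-180.0, -0.0, -170.9]
ft_force: [0.7, -0.4, -9.3]
opening: 0.326
finger_force: 59.9
t 20.35 pred [ 0.028 -0.04 ] meas [0.026, 0.024] now [ 0.022 -0.039 -0.012  4.587] X -111.7 Y 105.5 z 140.6 yaw -171.0 sd [0.005 0.028 0.036 0.508]
ROWS [0.007, 0.002, -0.003, -0.005] theta [0.024, 0.023, 0.019, 0.015] Yend 106.0
```

```bash
python3 -m handwheel '{"translation":[[0,0.007,0],[0,0.002,0],[0,-0.003,0],[0,-0.005,0]],"roll":[0,0,0,0],"jaw":[0,0,0,0]}'; python3 plan.py 20 4
```

```text
time_s: 20.9
position: [382.6, 283.6, 140.7]
eef_rot: [-180.0, -0.0, -171.0]
ft_force: [-0.1, -0.4, -9.5]
opening: 0.325
finger_force: 59.9
t 20.95 pred [ 0.015 -0.033] meas [0.013, 0.012] now [ 0.013  0.006 -0.014  4.582] X -111.7 Y 105.3 z 140.7 yaw -171.0 sd [0.005 0.027 0.035 0.508]
ROWS [-0.0, -0.004, -0.006, -0.006] theta [0.014, 0.012, 0.009, 0.006] Yend 97.3
```

```bash
python3 -m handwheel '{"translation":[[-0.025,0,0],[-0.025,-0.004,0],[-0.025,-0.006,0],[-0.025,-0.006,0]],"roll":[0,0,0,0],"jaw":[0,0,0,0]}'; python3 plan.py -10 4
```

```text
time_s: 21.5
position: [434.5, 283.6, 140.6]
eef_rot: [-180.0, 0.0, -171.0]
ft_force: [-0.3, 0.4, -9.2]
opening: 0.324
finger_force: 59.9
t 21.55 pred [ 0.006 -0.019] meas [0.012, 0.014] now [ 0.016  0.046 -0.01   4.584] X -58.6 Y 97.1 z 140.8 yaw -171.1 sd [0.005 0.027 0.035 0.51 ]
ROWS [-0.012, -0.013, -0.012, -0.01] theta [0.011, 0.005, 0.001, -0.001] Yend 73.6
```

```bash
python3 -m handwheel '{"translation":[[0,-0.012,0],[0,-0.013,0],[0,-0.012,0],[0,-0.01,0]],"roll":[0,0,0,0],"jaw":[0,0,0,0]}'; python3 plan.py -10 4
```

```text
time_s: 22.1
position: [436.9, 260.0, 140.8]
eef_rot: [180.0, 0.0, -171.0]
ft_force: [0.6, -0.6, -9.4]
opening: 0.321
finger_force: 59.9
t 22.15 pred [-0.001 -0.015] meas [-0.0, 0.004] now [ 0.007  0.064 -0.009  4.583] X -61.7 Y 73.3 z 140.8 yaw -171.0 sd [0.005 0.027 0.034 0.512]
ROWS [-0.012, -0.013, -0.012, -0.009] theta [0.003, -0.002, -0.005, -0.006] Yend 50.3
```

```bash
python3 -m handwheel '{"translation":[[0,-0.012,0],[0,-0.013,0],[0,-0.012,0],[0,-0.009,0]],"roll":[0,0,0,0],"jaw":[0,0,0,0]}'; python3 plan.py -10 4
```

```text
time_s: 22.7
position: [440.7, 237.4, 140.7]
eef_rot: [-180.0, 0.0, -171.0]
ft_force: [0.5, 0.3, -10.2]
opening: 0.327
finger_force: 59.9
t 22.75 pred [-0.006 -0.007] meas [-0.011, -0.009] now [-0.006  0.044 -0.013  4.592] X -61.6 Y 50.3 z 140.7 yaw -171.0 sd [0.005 0.027 0.034 0.513]
ROWS [0.003, -0.003, -0.006, -0.006] theta [0.002, 0.004, 0.002, 0.001] Yend 44.3
```

```bash
python3 -m handwheel '{"translation":[[0,0.003,0],[0,-0.003,0],[0,-0.006,0],[0,-0.006,0]],"roll":[0,0,0,0],"jaw":[0,0,0,0]}'; python3 plan.py -20 4
```

```text
time_s: 23.3
position: [441.5, 231.7, 140.7]
eef_rot: [-180.0, -0.0, -171.0]
ft_force: [-0.2, -0.7, -9.6]
opening: 0.319
finger_force: 59.9
t 23.35 pred [ 0.001 -0.011] meas [0.007, 0.009] now [ 0.012  0.051 -0.009  4.58 ] X -61.7 Y 44.8 z 140.7 yaw -171.0 sd [0.005 0.027 0.034 0.513]
ROWS [-0.015, -0.013, -0.01, -0.007] theta [0.003, -0.002, -0.005, -0.004] Yend 22.3
```

```bash
python3 -m handwheel '{"translation":[[0,-0.015,0],[0,-0.013,0],[0,-0.01,0],[0,-0.007,0]],"roll":[0,0,0,0],"jaw":[0,0,0,0]}'; python3 plan.py -10 4
```

```text
time_s: 23.9
position: [445.1, 209.3, 140.8]
eef_rot: [180.0, 0.0, -171.0]
ft_force: [0.5, -0.0, -9.9]
opening: 0.326
finger_force: 59.9
t 23.95 pred [-0.004 -0.   ] meas [-0.008, -0.002] now [-1.000e-03  4.700e-02 -1.000e-02  4.581e+00] X -61.6 Y 22.2 z 140.8 yaw -171.0 sd [0.005 0.027 0.033 0.515]
ROWS [-0.006, -0.007, -0.006, -0.005] theta [-0.002, -0.003, -0.004, -0.004] Yend 10.2
```

```bash
python3 -m handwheel '{"translation":[[0,-0.006,0],[0,-0.007,0],[0,-0.006,0],[0,-0.005,0]],"roll":[0,0,0,0],"jaw":[0,0,0,0]}'; python3 plan.py -5 4
```

```text
time_s: 24.5
position: [446.9, 197.6, 140.7]
eef_rot: [-180.0, -0.0, -171.0]
ft_force: [0.5, 0.4, -9.5]
opening: 0.324
finger_force: 59.9
t 24.55 pred [-0.004 -0.003] meas [-0.006, -0.005] now [-3.000e-03  2.700e-02 -1.100e-02  4.584e+00] X -61.6 Y 10.4 z 140.7 yaw -171.0 sd [0.005 0.026 0.033 0.516]
ROWS [-0.0, -0.002, -0.003, -0.002] theta [-0.0, 0.001, 0.0, 0.001] Yend 6.9
```

```bash
python3 -m handwheel '{"translation":[[-0.031,-0.003,0],[-0.031,-0.004,0],[-0.031,-0.004,0],[-0.03,-0.004,0]],"roll":[0,0,0,0],"jaw":[0,0,0,0]}'; python3 -m handwheel '{"translation":[[0,-0.003,0.01],[0,0,0.01],[0,0,0.01],[0,0,0.01]],"roll":[0,0,0,0],"jaw":[0,0,0,0]}'; python3 - <<'E'
from h import *
from plan import BO,BX,BY
t,m,s=angle(cam("scene"),dbg=True);q=s["position"][:2]-BO;print(t,m,q@BX,q@BY,s["position"][2])
im=bot.capture("scene");cv2.imwrite("pics/s2.png",cv2.resize(im[150:300,270:420],None,fx=4,fy=4,interpolation=cv2.INTER_CUBIC))
E
```

```text
time_s: 25.1
position: [510.2, 200.0, 140.6]
eef_rot: [-180.0, 0.0, -171.0]
ft_force: [-0.7, 0.4, -10.0]
opening: 0.327
finger_force: 59.9
time_s: 25.6
position: [508.6, 198.8, 120.3]
eef_rot: [180.0, -0.0, -171.0]
ft_force: [-0.0, -0.4, -8.7]
opening: 0.324
finger_force: 59.9
n 432 uv [350.1 203.5] r 141.8 box (334, 187, 33, 34)
25.6 -0.00898624972375362 -0.5462032885214849 2.3035509128482348 120.33398000688614
```

View pics/s2.png

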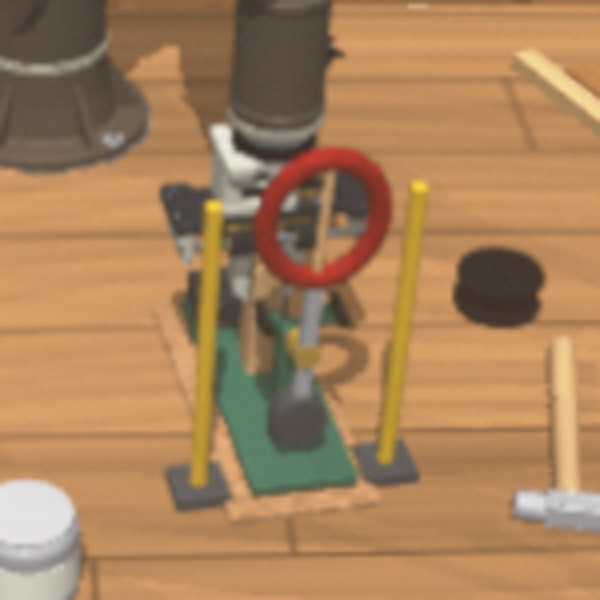

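```bash
python3 -m handwheel '{"translation":[[0,-0.004,0.004],[0,0,0.004],[0,0,0.003],[0,0,0.003],[0,0,0.002]],"roll":[0,0,0,0,0],"jaw":[0,0,0,0,0]}'
```

```text
time_s: 26.32
position: [509.4, 196.7, 112.6]
eef_rot: [180.0, -0.0, -171.0]
ft_force: [-1.2, 0.4, -9.1]
opening: 0.325
finger_force: 59.9
```

```bash
python3 -m handwheel '{"translation":[[0,0,0.001],[0,0,0.001],[0,0,0.001]],"roll":[0,0,0],"jaw":[0,0,0]}'; python3 -m handwheel '{"translation":[[0,0,0],[0,0,0],[0,0,0]],"roll":[0,0,0],"jaw":[0,0,0]}'
```

```text
time_s: 26.7
position: [509.3, 196.8, 111.5]
eef_rot: [180.0, 0.0, -171.0]
ft_force: [-2.8, -0.1, 0.2]
opening: 0.326
finger_force: 59.9
time_s: 27.08
position: [509.3, 196.8, 111.5]
eef_rot: [180.0, 0.0, -171.0]
ft_force: [-4.2, 0.2, 2.4]
opening: 0.321
finger_force: 60.0
```

```bash
python3 -m handwheel '{"translation":[[0,0,0],[0,0,0],[0,0,0],[0,0,0],[0,0,0]],"roll":[0,0,0,0,0],"jaw":[0.4,0.55,0.7,0.8,0.8]}' 10; python3 -m handwheel '{"translation":[[0,0,0],[0,0,0],[0,0,-0.02],[0,0,-0.04],[0,0,-0.06]],"roll":[0,0,0,0,0],"jaw":[0.8,0.8,0.8,0.8,0.8]}'; python3 -m handwheel '{"translation":[[0,0,-0.08],[0.04,0,-0.08],[0.04,0,-0.06],[0,0,0],[0,0,0]],"roll":[0,0,0,0,0],"jaw":[0.8,0.8,0.8,0.8,0.8]}';python3 - <<'E'
from h import *
for k in(3,4):
    im=bot.capture("scene");cv2.imwrite(f"pics/s{k}.png",cv2.resize(im[150:300,270:420],None,fx=4,fy=4,interpolation=cv2.INTER_CUBIC))
E
```

```text
time_s: 27.7
position: [509.4, 196.7, 111.2]
eef_rot: [180.0, 0.0, -171.0]
ft_force: [0.0, -0.1, 0.5]
opening: 0.771
finger_force: 0.0
time_s: 28.32
position: [509.0, 196.5, 171.9]
eef_rot: [-180.0, -0.1, -171.0]
ft_force: [0.5, -0.1, 0.3]
opening: 0.805
finger_force: 0.0
time_s: 28.95
position: [469.9, 190.4, 281.2]
eef_rot: [180.0, 0.0, -171.0]
ft_force: [0.1, 0.4, -0.4]
opening: 0.8
finger_force: 0.0
```

View pics/s4.png

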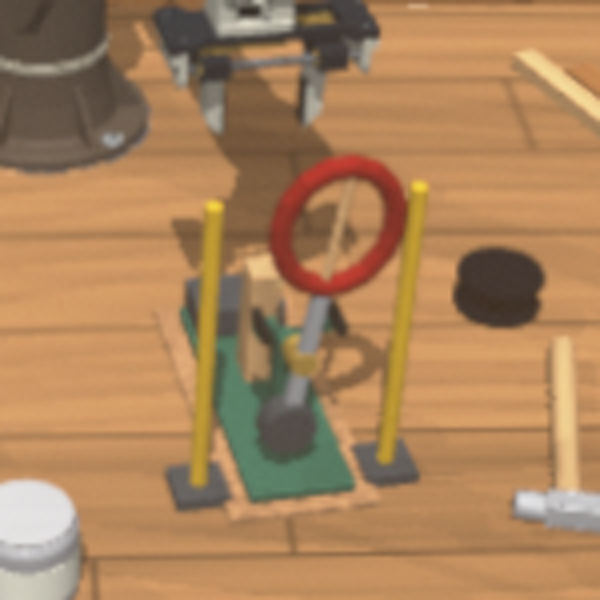

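```bash
for i in 1 2 3; do python3 -m handwheel '{"translation":[[0,0,0],[0,0,0],[0,0,0],[0,0,0],[0,0,0]],"roll":[0,0,0,0,0],"jaw":[0.8,0.8,0.8,0.8,0.8]}' >/dev/null; done; python3 - <<'E'
import h
from h import *
x=np.array([np.cos(np.radians(9)),np.sin(np.radians(9)),0])
h.pose=lambda s:(np.array([509.4,196.7,6]),x,np.array([-x[1],x[0],0]))
C=cam("scene")
A=[angle(C,dbg=True)[1] for _ in range(4)]; print(np.round(A,3))
if max(A)-min(A)<.01 and max(map(abs,A))<.3: print(bot.sign_off())
E
```

```text
n 426 uv [353.9 205.6] r 141.6 box (338, 189, 33, 35)
n 421 uv [353.9 205.6] r 141.5 box (338, 189, 33, 35)
n 422 uv [353.9 205.6] r 141.6 box (338, 189, 33, 35)
n 426 uv [353.9 205.7] r 141.4 box (338, 189, 33, 35)
[-0.124 -0.125 -0.125 -0.126]
the job is handed in; nothing more can be done
None
```

I handed the job in: the frame was held upright in the air for over 6 s, measured from the camera. The stand was then set down on the cork pad about 1 mm from its spot and released, with the frame resting against one post at about 0.13 rad. The moves allow no tilting, so I balanced it by shifting the stand sideways instead, and no verdict came back.

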